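Load the vibratory finisher and hold its run lever

ROBOT

A 6-joint arm with a two-finger parallel gripper is mounted at the origin on the work surface. World frame = base frame: x ahead of the robot, y to its left, z up, the work surface at z = 0. Lengths are in m, angles in degrees, forces in N, time in s.
With the tool pointing down it reaches from about 0.275 to 0.775 m from the base axis. Payload 14.6 kg.
Tool frame: the origin (TCP) lies between the finger pads; the fingertips stand 19 mm ahead of it and the grasp point (between the pads) is the TCP (arm.tcp_to_tips is the z of the fingertips in the tool frame, in m); z points along the fingers, y is the direction in which the jaws open and shut (so a half turn about z gives the same grasp; the last joint's range is limited). The gripper opens to 85 mm and grips with 20 to 120 N. Pads are 22 mm wide; open, the fingers measure 114 mm over their backs; the gripper's body (76 mm by 85 mm) begins 54 mm behind the grasp point. The pads swing forward as they close: fully open they stand 13 mm farther back than shut.
Start: joints at [-83.956, 15.075, -2.767, 72.158, 0, 81.102], TCP at [0.135, -0.507, 0.25] pointing down, gripper open.
Joint ranges: [-151.79, 151.79], [-50.71, 97.33], [-67.44, 78.34], [-121.81, 120.89], [-77.56, 73.72], [-180, 180]. Speed limits (degrees/s): [108.29, 108.29, 147.25, 159.86, 180, 180].

INTERFACE

Orientations are given as [roll, pitch, yaw] about the fixed x, y, z axes, in that order (R = Rz(yaw) Ry(pitch) Rx(roll)).
In Python, from cell import arm gives the robot as it stands.
- The arm moves only by the tool jog_arm, never from a script. Its argument "increments" is a list that holds one entry, the list of rows, each a list of 4 numbers: the shift along the tool's x, y, z in m, then the turn about the tool's z in rad. In form: [[[tx, ty, tz, twist], ...]]. A call has 1 to 10 rows; each row is the pose to reach, as a shift and turn from the pose commanded when the call began, along the tool's axes at that moment; what a row does not reach only later rows make up. A row lasts 1/12 s, in which the tool goes at most 41.7 mm and 7.16 degrees, less where a joint would pass 70% of its speed; a pose out of reach is approached as far as the arm can. A call with a gripper value outside its range is refused whole. "fingers" is the opening, from 0 (shut) to 1 (fully open), set as the call begins (left out, the last holds). The fingers move at their own pace and stop on an object; "newtons" is the grip in N (left out, the last holds). Time passes only in rows, so rows that repeat a pose let the fingers close. It gives the time, the measured TCP pose, the force and the opening at its end, in the units of the state.
- arm.state(): the state, without advancing time (a new reading comes with each control period).
- arm.get_image(name): name is "scene" or "top" or "wrist"; returns (picture, depth): 480x640x3 uint8, red, green, blue; 480x640 float32, m along the optical axis (not along the pixel's ray), 0 where there is no reading.
- arm.camera_params(name): a dict with "intrinsics" (3x3 intrinsics, pixels), "rvec" (rotation vector, rad) and "tvec" (3), from world to camera coordinates, as OpenCV has them. Camera axes: x right, y down, z forward; pixel columns grow to the right and rows downward; lengths in m; the calibration is good to about 2 mm. A picture is of the moment at which its call begins: read the wrist's pose just before it. camera_params takes no time and is no camera call; for the wrist camera it gives the pose at the moment of the call.
- arm.close_job(): hands the job in, once; it reports no verdict.
Trained networks look in the newest picture that a camera, given by its name, has taken for a name from the list of things; names that differ only in an ending like _2 or _b are one class to them, and where a whole thing is asked for, a point or a joint stands for the part that bears it (a point fixed in the world has none). Each returns a list of dicts, best first, with "conf" (0 to 1); they miss things now and then, are a little off and sometimes report something else, mostly with a low value. They report only what shows in the picture. A call takes as long as a camera call. They do not tell look-alikes from the thing itself.
- arm.boxes_of(camera, thing): "position" ([column, row] in pixels, amid what is visible of it).
- arm.pinpoint(camera, thing): "position" ([column, row] in pixels: a listed point, or the origin of a listed thing).
The state is a dict: "t": time; "joint_pos": joint angles; "qd": joint speeds; "tau": joint torques, N m; "ee_pos": TCP position; "eef_rot": TCP orientation; "contact_force": force on the tool from outside, world axes, zero at the start; "wrist_torque": the same for the moment, N m; "gripper_width": finger opening in m.
Only numpy, scipy, OpenCV 4.12 (cv2) and the standard library are available. Lean on these libraries where they do the work, as an engineer would, in place of code of your own. Each camera call takes 0.05 s, during which the arm holds its last target. There are 200 camera calls.

TASK

Tip all five steel fork heads out of the hand tray into the bowl of the vibratory finisher, set the empty tray down flat on the bench, then press the finisher's spring-loaded run lever about halfway down and keep it there: halfway is the run position, while fully up and fully down are both off. Finish while still holding the lever at halfway with the gripper, the tray clear of the machine, and leave the other things on the bench undisturbed.

Things in the scene. Friction and masses are not known exactly. Their poses are not given: they have to be found in the camera images.
- tray: Sheet-metal hand tray, 170 mm long (own x), 110 wide (y): side walls 32 mm high, back wall 44 high at -x, no wall at +x: the mouth, where pieces slide out. Floor 3 mm, walls 4 mm thick; wooden grip bar over the back wall. Origin: centre of the underside. 0.3 to 0.4 kg empty, 0.3 kg more loaded; pieces slide on it by 25 degrees of tilt. Starts flat on the bench, mouth roughly to +y.
- tray_grip (a point): Centre of the tray's grip bar, 81 mm behind its origin (-x), 78 mm above its underside. The bar is 88 mm long (along the tray's y), 14 mm thick (along x), 20 mm high, on two posts 36 mm either side of its middle; 24 mm free between bar and back wall. Axes as the tray's.
- tray_lip (a point): Middle of the tray's mouth edge, on the floor's upper face: 85 mm ahead of the tray's origin (+x), 3 mm above its underside. Axes as the tray's.
- fork0: One of five equal steel fork heads (clevises) lying in the tray: a block 40 mm long (own x) by 22 by 22 mm, slotted at the +x end, 60 g. Origin: its centre.
- fork1: One of five equal steel fork heads (clevises) lying in the tray: a block 40 mm long (own x) by 22 by 22 mm, slotted at the +x end, 60 g. Origin: its centre.
- fork2: One of five equal steel fork heads (clevises) lying in the tray: a block 40 mm long (own x) by 22 by 22 mm, slotted at the +x end, 60 g. Origin: its centre.
- fork3: One of five equal steel fork heads (clevises) lying in the tray: a block 40 mm long (own x) by 22 by 22 mm, slotted at the +x end, 60 g. Origin: its centre.
- fork4: One of five equal steel fork heads (clevises) lying in the tray: a block 40 mm long (own x) by 22 by 22 mm, slotted at the +x end, 60 g. Origin: its centre.
- finisher: Bench vibratory finisher, fixed: round base, springs, round open plastic bowl, 260 mm across outside, inside 246 at the rim and about 190 at the floor; inner floor 78 mm, rim 162 mm above the bench; a blunt cone 68 mm wide in its middle reaches 130 mm. At its -y side, 158 to 242 mm from the axis, is the control box, 90 mm long (x), 79 high, with the run lever. Origin: bowl's axis, bench level.
- bowl_rim (a point): Centre of the bowl's mouth: on the bowl's axis, 160 mm above the bench.
- lever_pivot (a point): Pivot of the run lever, at (45, -200, 100) mm in the finisher's frame. The lever points to the finisher's -x and swings in its x-z plane; its arm is 120 mm long from here to the middle of the pad, slopes up 0.22 rad at rest and is level at about halfway.
- lever (a joint): Angle of the run lever, rad: 0 fully up (at rest), 0.45 fully down (stop), about 0.225 halfway; grows as the pad is pressed down. The spring needs about 3 N at the pad to start, 8 N at halfway, 13 N fully down, and lifts the lever again when let go.
- lever_pad (a point): Centre of the upper face of the lever's black square pad (46 by 46 mm, 16 mm thick), where it is pressed from above; moves with the lever, 136 mm above the bench at rest, 110 mm at halfway, 83 mm fully down.
- mug: Bystander: white mug, 80 mm wide, 92 mm high, origin under its centre.
- jar: Bystander: closed glass jar, 68 mm wide, 75 mm high, origin under its centre.
- wrench: Bystander: steel wrench lying flat, 190 mm long along its x.
- brush: Bystander: bench brush lying flat, 180 mm long along its x.
- sanding_block: Bystander: cork sanding block, 110 by 60 by 30 mm, origin under its centre.
- grinding_wheel: Bystander: spare grinding wheel lying flat, 125 mm across, 22 mm thick, origin under its centre.
- oil_bottle: Bystander: aluminium bottle, 56 mm wide, 150 mm high, origin under its centre.
Mind the look-alikes: they are no part of the job. Leave any blue look-alike of the tray alone.

How it is judged (in metres and radians):
On the way, in this order (a step that is already met when the one before it is completed fails the run):
1. the tray is tipped with its mouth over the bowl (angle between tray's own z axis and vertical above 0.25 rad and horizontal distance between tray_lip and bowl_rim below 0.13 m and height (world z) of tray_lip above 0.12 m), for 0.1 s.
2. all five fork heads are in the bowl (horizontal distance between each of fork0, fork1, fork2, fork3, fork4 and bowl_rim below 0.122 m and height (world z) of fork0 between 0.07 and 0.155 m and height (world z) of fork1 between 0.07 and 0.155 m and height (world z) of fork2 between 0.07 and 0.155 m and height (world z) of fork3 between 0.07 and 0.155 m and height (world z) of fork4 between 0.07 and 0.155 m), for 0.2 s.
3. the tray stands flat on the bench, let go and clear of the machine (height (world z) of tray between -0.005 and 0.008 m and angle between tray's own z axis and vertical below 0.08 rad and linear speed of tray below 0.03 m/s and contact force between tray and the fingers below 0.5 N and contact force between tray and finisher below 0.5 N), for 0.2 s.
4. the gripper holds the run lever about halfway down (value of joint lever between 0.14 and 0.31 rad and contact force between the fingers and finisher above 2 N), for 0.5 s.
At the end, for the whole second after the job is handed in: The gripper still presses the run lever (over 2 N) and holds it between 0.14 and 0.31 rad of its 0.45; all five fork heads lie in the bowl below its rim; the tray stands flat on the bench (within 8 mm and 0.08 rad), at rest, touching neither gripper nor machine (all of step 2 and all of step 3 and all of step 4); the arm keeps its last pose, push and grip.
It fails at once if a bystander is pushed more than 30 mm from its place or tipped over (distance of any of mug, jar, wrench, brush, sanding_block, grinding_wheel, oil_bottle from where it was at the start of the episode above 0.03 m or angle between any of mug, jar, oil_bottle's own z axis and vertical above 0.5 rad).
It also fails if it takes over 54 s, if anything falls off the work surface, if the arm or the gripper's body presses on something with over 40 N, if the wrist force passes 120 N, or if a joint passes its speed limit or range.

## Working session

There is one attempt and no reset: what is moved stays moved. The work goes in short steps, Python scripts to look and compute and a tool call to move; the robot and the scene stay as the last step left them, time stands still between calls to the robot, and variables do not carry over. Pictures are saved under pics/ and viewed, about 8 in all and at most 12, crops included, and the job is handed in when it is done.

Besides the shell and the picture viewer there is one more tool, called after ">>>" as name(argument=value, ...), one argument or row to a line, values as JSON. jog_arm: Moves the arm, as the interface text tells. Its arguments: {"type":"object","properties":{"increments":{"type":"array","items":{"type":"array","items":{"type":"array","items":{"type":"number"}}}},"fingers":{"type":"number"},"newtons":{"type":"number"}},"required":["increments"]}

```bash
ls; mkdir -p pics
cat > h.py <<'E'
import numpy as np, cv2
from cell import arm
from scipy.spatial.transform import Rotation as R
def cam(n):
    p=arm.camera_params(n); return np.array(p["intrinsics"]),cv2.Rodrigues(np.array(p["rvec"],float))[0],np.array(p["tvec"],float).ravel()
def ray(n,px,c=None):
    K,r,t=c or cam(n); d=r.T@np.linalg.inv(K)@[px[0],px[1],1]; return -r.T@t,d   # depth z=1 scaling
def atz(n,px,z,c=None):
    o,d=ray(n,px,c); return o+d*(z-o[2])/d[2]
def tri(rays):
    A=0;b=0
    for o,d in rays:
        d=d/np.linalg.norm(d);P=np.eye(3)-np.outer(d,d);A=A+P;b=b+P@o
    return np.linalg.solve(A,b)
def proj(n,p,c=None):
    K,r,t=c or cam(n); q=K@(r@np.array(p)+t); return q[:2]/q[2]
def save(im,f): cv2.imwrite(f,im[:,:,::-1])
E
python3 - <<'E'
from h import *
print(arm.state())
for n in ("scene","top"):
    im,d=arm.get_image(n); save(im,f"pics/{n}0.png")
    np.save(f"{n}d.npy",d)
    for th in ("tray","tray_grip","tray_lip","bowl_rim","finisher","lever_pad","lever_pivot"):
        try: print(n,th,[(np.round(x["position"],1).tolist(),round(x["conf"],2)) for x in arm.pinpoint(n,th)[:3]])
        except Exception as e: print(th,e)
E
```

```text
pics
{'t': 0.0, 'joint_pos': array([-8.39574661e+01,  1.50989415e+01, -2.80249425e+00,  7.21585060e+01,
       -1.26855972e-03,  8.11026964e+01]), 'qd': array([ 0.01487445, -0.04474067,  0.02148223,  0.04611822, -0.01558565,
       -0.07145909]), 'tau': array([ 1.29161537e-03, -6.37610722e+01,  3.84568763e+01,  1.34030229e-02,
       -8.69265295e-05,  2.57632422e-07]), 'ee_pos': array([ 0.1353169 , -0.50700712,  0.24983224]), 'eef_rot': array([-1.79940583e+02, -8.01753329e-03,  1.49398340e+01]), 'contact_force': array([ 0.79068226, -1.05235118, -0.09075068]), 'wrist_torque': array([-0.01475905, -0.00897058,  0.03051561]), 'gripper_width': 0.08528547031430715}
scene tray [([247.0, 288.4], 0.94), ([233.3, 219.6], 0.59)]
scene tray_grip [([243.6, 293.1], 0.88), ([212.4, 177.9], 0.76)]
scene tray_lip [([245.2, 259.7], 0.93), ([250.3, 234.5], 0.72)]
scene bowl_rim [([466.1, 228.1], 0.69)]
scene finisher [([455.5, 275.1], 0.9)]
scene lever_pad [([453.0, 274.8], 0.74), ([361.3, 224.9], 0.72)]
scene lever_pivot [([374.3, 275.6], 0.86)]
top tray [([388.8, 248.6], 0.86), ([386.1, 267.1], 0.52)]
top tray_grip [([396.5, 220.3], 0.56), ([399.8, 251.5], 0.41), ([212.8, 283.8], 0.37)]
top tray_lip [([384.0, 278.8], 0.92)]
top bowl_rim [([227.3, 205.9], 0.68), ([382.6, 247.8], 0.49)]
top finisher [([235.9, 215.3], 0.97)]
top lever_pad [([300.3, 241.1], 0.59)]
top lever_pivot [([388.8, 250.1], 0.25)]
```

```bash
python3 -c "
import cv2,numpy as np
a=cv2.imread('pics/scene0.png');b=cv2.imread('pics/top0.png');print(a.shape)"
```

```text
(480, 640, 3)
```

View pics/scene0.png

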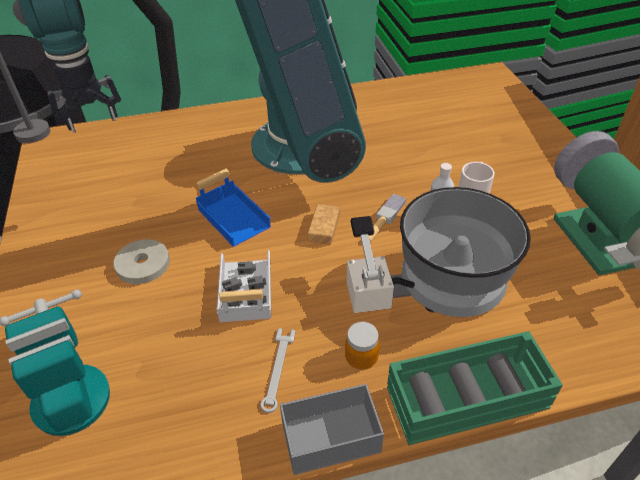

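View pics/top0.png

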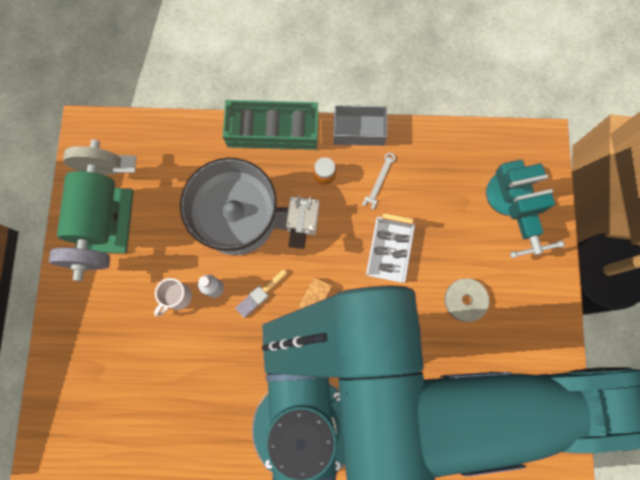

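Run:
```python
from h import *
S,T=cam("scene"),cam("top")
for n,a,b in [("grip",(243.6,293.1),(396.5,220.3)),("lip",(245.2,259.7),(384,278.8)),("rim",(466.1,228.1),(227.3,205.9)),("pad",(361.3,224.9),(300.3,241.1)),("jar",(363,333),(325,165))]:
    r=[ray("scene",a,S),ray("top",b,T)]; p=tri(r); print(n,p.round(4),(proj("scene",p,S)-a).round(1),(proj("top",p,T)-b).round(1))
for z in(0,.16): print(atz("top",(300,440),z,T),atz("top",(228,205),z,T))
# depth ring of bowl rim from top: points with z .150-.17 near
im=cv2.imread("pics/top0.png"); d=np.load("topd.npy"); K,r,t=T
v,u=np.mgrid[0:480,0:640]; X=np.stack([(u-K[0,2])/K[0,0]*d,(v-K[1,2])/K[1,1]*d,d],-1)
W=(X-t)@r; np.save("topW.npy",W)
m=(abs(W[...,2]-.160)<.008)&(u<280)&(u>170)&(v>150)&(v<260)&(d>0)
P=W[m][:,:2]; A=np.c_[2*P,np.ones(len(P))]; s=np.linalg.lstsq(A,(P**2).sum(1),rcond=None)[0]; print("rim fit",s[:2],np.sqrt(s[2]+s[:2]@s[:2]),len(P))
g=(W[...,2]>.06)&(W[...,2]<.12)&(u>340)&(u<430)&(v>200)&(v<295)
P=W[g];print("bar pts",len(P),P.mean(0),P.min(0),P.max(0))
big=np.hstack([cv2.resize(im[200:295,340:440],(500,475),interpolation=2),cv2.resize(cv2.imread("pics/scene0.png")[240:330,205:285],(300,338),interpolation=2).copy() if 0 else cv2.resize(cv2.imread("pics/scene0.png")[240:330,205:265],(300,475),interpolation=2)])
cv2.imwrite("pics/crop1.png",big)
```

```text
grip [ 0.5853 -0.2456  0.0744] [-2.   0.1] [-1.4 -0.2]
lip [ 0.4245 -0.2222  0.0017] [-0.3  0. ] [-0.2 -0. ]
rim [0.595  0.2308 0.1482] [-2.5  0.4] [-1.8 -0.7]
pad [0.5061 0.0283 0.1267] [-2.8  0.2] [-2.2 -0.6]
jar [ 0.7463 -0.0367  0.0772] [-1.4  0.1] [-0.9 -0.2]
[-0.03204678  0.00777956  0.        ] [0.63688225 0.2524242  0.        ]
[-0.00754598  0.0023577   0.16      ] [0.59235562 0.22175723 0.16      ]
rim fit [0.5975606  0.22383951] 0.12682855919303918 1172
bar pts 186 [ 0.58737779 -0.24918956  0.08493518] [ 0.57491622 -0.29331108  0.06917481] [ 0.6036076  -0.20666839  0.09690852]
```

View pics/crop1.png

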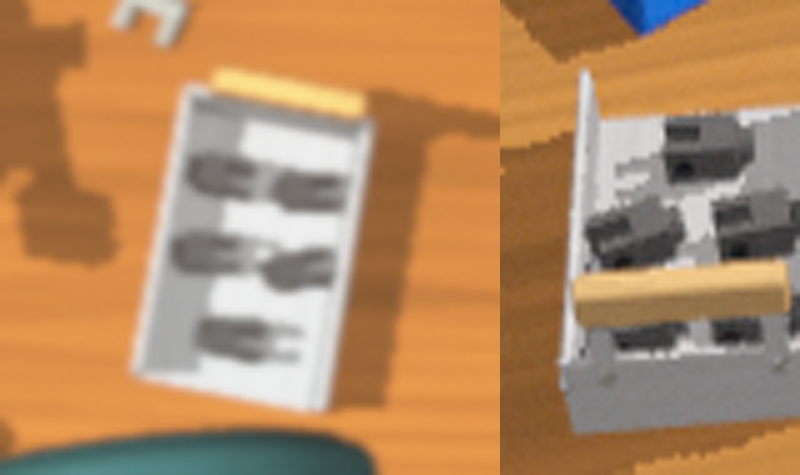

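>>> jog_arm(
  increments=[
    [[0.5,-0.135,0,1.99],[0.5,-0.135,0,1.99],[0.5,-0.135,0,1.99],[0.5,-0.135,0,1.99],[0.5,-0.135,0,1.99],[0.5,-0.135,0,1.99],[0.5,-0.135,0,1.99],[0.5,-0.135,0,1.99],[0.5,-0.135,0,1.99],[0.5,-0.135,0,1.99]],
  ],
  fingers=1,
  newtons=80,
)

```text
t: 1.63
ee_pos: [0.4413, -0.3379, 0.2504]
eef_rot: [-178.5, 0.0, -46.6]
contact_force: [-0.1, 0.2, 0.2]
gripper_width: 0.0855
```

```bash
cat > go.py <<'E'
import sys
from h import *
def go(x,y,z,yaw):
    s=arm.state(); p=np.array(s["ee_pos"]); Q=R.from_euler("xyz",s["eef_rot"],degrees=True)
    d=Q.inv().apply(np.array([x,y,z])-p); tw=-((yaw-s["eef_rot"][2]+180)%360-180)
    print("t",round(s["t"],2),"pos",p.round(4),"rot",np.round(s["eef_rot"],1),"w",round(s["gripper_width"],4),"F",np.round(s["contact_force"],1),"-> inc",d.round(4),"twist",round(np.radians(tw),3))
if __name__=="__main__": go(*map(float,sys.argv[1:5]))
E
python3 go.py .586 -.247 .25 -99
```

```text
t 1.63 pos [ 0.4413 -0.3379  0.2504] rot [-178.5    0.   -46.6] w 0.0855 F [-0.1  0.2  0.2] -> inc [ 0.0334 -0.1675  0.0047] twist 0.915
```

>>> jog_arm(
  increments=[
    [[0.033,-0.167,0,0.915],[0.033,-0.167,0,0.915],[0.033,-0.167,0,0.915],[0.033,-0.167,0,0.915],[0.033,-0.167,0,0.915],[0.033,-0.167,0,0.915],[0.033,-0.167,0,0.915],[0.033,-0.167,0,0.915],[0.033,-0.167,0,0.915],[0.033,-0.167,0,0.915]],
  ],
)

```text
t: 2.47
ee_pos: [0.2989, -0.3985, 0.2538]
eef_rot: [-167.1, 3.7, -69.5]
contact_force: [0.5, -0.3, 0.9]
gripper_width: 0.0853
```

```bash
python3 go.py .586 -.247 .25 -99
python3 - <<'E'
from h import *
c=cam("wrist"); im,d=arm.get_image("wrist"); save(im,"pics/w1.png")
K,r,t=c; v,u=np.mgrid[0:480,0:640]; X=np.stack([(u-K[0,2])/K[0,0]*d,(v-K[1,2])/K[1,1]*d,d],-1); W=(X-t)@r
m=(d>0)&(W[...,2]>.075)&(W[...,2]<.1)&(np.hypot(W[...,0]-.586,W[...,1]+.247)<.07)
P=W[m]; print(len(P))
top=P[P[:,2]>np.percentile(P[:,2],50)-.005]
rect=cv2.minAreaRect((top[:,:2]*1000).astype(np.float32)); print("bar",rect,"z",np.median(top[:,2]))
for th in("tray_grip","tray_lip","tray"): print(th,[(np.round(x["position"],1).tolist(),round(x["conf"],2),atz("wrist",x["position"],.078 if th=="tray_grip" else .003,c).round(4)) for x in arm.pinpoint("wrist",th)[:2]])
E
```

```text
t 2.47 pos [ 0.2989 -0.3985  0.2538] rot [-167.1    3.7  -69.5] w 0.0853 F [ 0.5 -0.3  0.9] -> inc [-0.041  -0.3125  0.0781] twist 0.515
1419
bar ((592.0191040039062, -248.85853576660156), (88.81131744384766, 15.2971773147583), 80.15692901611328) z 0.08665004534403918
tray_grip [([413.5, 374.9], 0.75, array([ 0.1946, -0.2619,  0.078 ])), ([61.3, 225.7], 0.68, array([ 0.5887, -0.2522,  0.078 ]))]
tray_lip [([222.6, 276.6], 0.77, array([ 0.4295, -0.2231,  0.003 ])), ([274.6, 320.1], 0.76, array([ 0.3491, -0.1948,  0.003 ]))]
tray [([342.5, 323.1], 0.85, array([ 0.2703, -0.232 ,  0.003 ])), ([168.5, 239.8], 0.75, array([ 0.5093, -0.2407,  0.003 ]))]
```

View pics/w1.png

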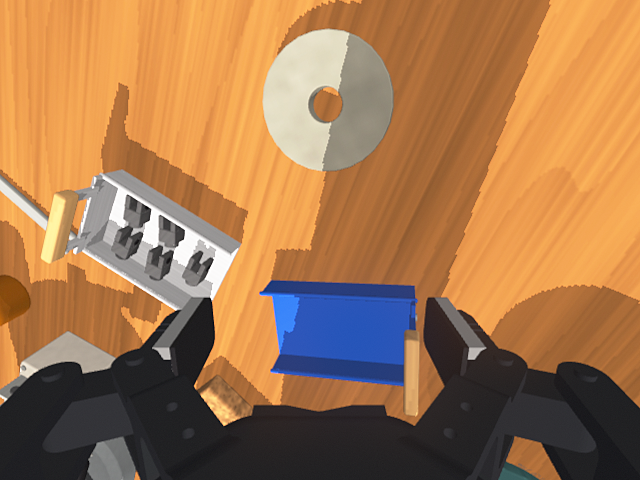

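The networks also latch on to the blue look-alike (340,330). The silver tray with the five forks, at (165,235), bar at (60,225), is the right one. Its mouth points to about -x, not to +y as the text says. The last joint hit its limit, so I'm turning the other way.

>>> jog_arm(
  increments=[
    [[0,0,0,-1.2],[0,0,0,-1.2],[0,0,0,-1.2],[0,0,0,-1.2],[0,0,0,-1.2],[0,0,0,-1.2],[0,0,0,-1.2],[0,0,0,-1.2],[0,0,0,-1.2],[0,0,0,-1.2]],
  ],
)

```text
t: 3.5
ee_pos: [0.3006, -0.3982, 0.2538]
eef_rot: [-171.9, -10.7, -1.3]
contact_force: [0.0, -0.5, 0.3]
gripper_width: 0.0854
```

```bash
python3 go.py .59 -.248 .25 80; python3 -c "
from cell import arm;print(arm.state()['joint_pos'].round(1))"
```

```text
t 3.5 pos [ 0.3006 -0.3982  0.2538] rot [-171.9  -10.7   -1.3] w 0.0854 F [ 0.  -0.5  0.3] -> inc [ 0.2803 -0.1471  0.0783] twist -1.419
[-69.3  13.7  -5.3  74.6  12.9 110.8]
```

```bash
python3 go.py .43 .22 .33 35
```

```text
t 3.5 pos [ 0.3006 -0.3982  0.2538] rot [-171.9  -10.7   -1.3] w 0.0854 F [ 0.  -0.5  0.3] -> inc [ 0.1277 -0.6223  0.0345] twist -0.633
```

>>> jog_arm(
  increments=[
    [[0.128,-0.622,0.035,-0.63],[0.128,-0.622,0.035,-0.63],[0.128,-0.622,0.035,-0.63],[0.128,-0.622,0.035,-0.63],[0.128,-0.622,0.035,-0.63],[0.128,-0.622,0.035,-0.63],[0.128,-0.622,0.035,-0.63],[0.128,-0.622,0.035,-0.63],[0.128,-0.622,0.035,-0.63],[0.128,-0.622,0.035,-0.63]],
  ],
)

```text
t: 4.33
ee_pos: [0.387, -0.0007, 0.3036]
eef_rot: [-179.8, -13.4, 35.1]
contact_force: [1.2, -1.1, 0.3]
gripper_width: 0.0853
```

```bash
cat >> go.py <<'E'
    s=arm.state(); z=R.from_euler("xyz",s["eef_rot"],degrees=True).apply([0,0,1]); print("lean",np.degrees(np.arccos(-z[2])).round(1),"az",np.degrees(np.arctan2(z[1],z[0])).round(1),"joints",s["joint_pos"].round(1))
E
python3 go.py .43 .22 .33 35
```

```text
File "go.py", line 8
    s=arm.state(); z=R.from_euler("xyz",s["eef_rot"],degrees=True).apply([0,0,1]); print("lean",np.degrees(np.arccos(-z[2])).round(1),"az",np.degrees(np.arctan2(z[1],z[0])).round(1),"joints",s["joint_pos"].round(1))
IndentationError: unexpected indent
```

```bash
sed -i 's/^if __name__.*/if __name__=="__main__":\n    go(*map(float,sys.argv[1:5]))/' go.py; python3 go.py .43 .22 .33 35
```

```text
t 4.33 pos [ 0.387  -0.0007  0.3036] rot [-179.8  -13.4   35.1] w 0.0853 F [ 1.2 -1.1  0.3] -> inc [ 0.1639 -0.1556  0.0125] twist 0.003
lean 13.4 az 36.0 joints [-20.1  -6.  -19.5  68.9  11.1 125.4]
```

>>> jog_arm(
  increments=[
    [[0.163,-0.155,0.012,0],[0.163,-0.155,0.012,0],[0.163,-0.155,0.012,0],[0.163,-0.155,0.012,0.1],[0.163,-0.155,0.012,0.3],[0.163,-0.155,0.012,0.5],[0.163,-0.155,0.012,0.7],[0.163,-0.155,0.012,0.9]],
  ],
)

```text
t: 5.0
ee_pos: [0.4347, 0.1805, 0.3297]
eef_rot: [-171.3, -11.3, 7.8]
contact_force: [0.6, -0.8, -0.6]
gripper_width: 0.0856
```

```bash
python3 go.py .43 .22 .33 35
```

```text
t 5.0 pos [0.4347 0.1805 0.3297] rot [-171.3  -11.3    7.8] w 0.0856 F [ 0.6 -0.8 -0.6] -> inc [ 0.0008 -0.0393  0.0059] twist -0.475
lean 14.3 az 45.7 joints [  7.6   0.3 -10.   68.4   8.8 179.8]
```

>>> jog_arm(
  increments=[
    [[0,0,0,0.125],[0,0,0,0.25],[0,0,0,0.375],[0,0,0,0.5],[0,0,0,0.625],[0,0,0,0.75],[0,0,0,0.875],[0,0,0,1.0]],
  ],
)

```text
t: 5.67
ee_pos: [0.3844, 0.0261, 0.3296]
eef_rot: [-159.0, -1.9, -23.3]
contact_force: [0.1, 0.2, -0.0]
gripper_width: 0.0859
```

```bash
python3 go.py .43 .22 .33 35
```

```text
t 5.67 pos [0.3844 0.0261 0.3296] rot [-159.    -1.9  -23.3] w 0.0859 F [ 0.1  0.2 -0. ] -> inc [-0.0349 -0.1836  0.0688] twist -1.018
lean 21.1 az 61.7 joints [-23.4  -4.2 -15.4  76.9  21.  179.9]
```

```bash
python3 go.py .36 .30 .34 40
```

```text
t 5.67 pos [0.3844 0.0261 0.3296] rot [-159.    -1.9  -23.3] w 0.0859 F [ 0.1  0.2 -0. ] -> inc [-0.1305 -0.231   0.0728] twist -1.106
lean 21.1 az 61.7 joints [-23.4  -4.2 -15.4  76.9  21.  179.9]
```

>>> jog_arm(
  increments=[
    [[-0.13,-0.231,0.073,-1.15],[-0.13,-0.231,0.073,-1.15],[-0.13,-0.231,0.073,-1.15],[-0.13,-0.231,0.073,-1.15],[-0.13,-0.231,0.073,-1.15],[-0.13,-0.231,0.073,-1.15],[-0.13,-0.231,0.073,-1.15],[-0.13,-0.231,0.073,-1.15],[-0.13,-0.231,0.073,-1.15],[-0.13,-0.231,0.073,-1.15]],
  ],
)

```text
t: 6.5
ee_pos: [0.3592, 0.302, 0.3394]
eef_rot: [-173.1, -19.9, 42.4]
contact_force: [0.4, 0.2, -0.0]
gripper_width: 0.0853
```

>>> jog_arm(
  increments=[
    [[0,0,0,0.125],[0,0,0,0.25],[0,0,0,0.375],[0,0,0,0.5],[0,0,0,0.625],[0,0,0,0.75],[0,0,0,0.875],[0,0,0,1.0],[0,0,0,1.125]],
  ],
)

```text
t: 7.25
ee_pos: [0.3604, 0.1738, 0.3395]
eef_rot: [-155.0, -5.9, -3.2]
contact_force: [0.1, 0.4, 0.1]
gripper_width: 0.0855
```

```bash
python3 go.py .36 .30 .34 40
```

```text
t 7.25 pos [0.3604 0.1738 0.3395] rot [-155.    -5.9   -3.2] w 0.0855 F [0.1 0.4 0.1] -> inc [-0.0073 -0.1147  0.0521] twist -0.753
lean 25.6 az 74.3 joints [ -3.2  -6.1 -16.9  73.3  25.  179.9]
```

>>> jog_arm(
  increments=[
    [[0,0,0,0.125],[0,0,0,0.25],[0,0,0,0.375],[0,0,0,0.5]],
  ],
)

```text
t: 7.58
ee_pos: [0.3343, 0.0996, 0.3395]
eef_rot: [-151.0, 4.6, -20.5]
contact_force: [0.1, -0.6, 0.2]
gripper_width: 0.0855
```

```bash
cat > gt.py <<'E'
# increments to a TCP position with tool-y aligned (as far as the lean lets it) with azimuth jaw
import sys
from h import *
x,y,z,jaw=map(float,sys.argv[1:5])
s=arm.state(); p=np.array(s["ee_pos"]); Q=R.from_euler("xyz",s["eef_rot"],degrees=True); M=Q.as_matrix()
d=M.T@(np.array([x,y,z])-p); j=np.array([np.cos(np.radians(jaw)),np.sin(np.radians(jaw)),0])
th=np.arctan2(-(j@M[:,0]),j@M[:,1])
a=M[:,2]
print("t",round(s["t"],2),"pos",p.round(4),"lean",np.degrees(np.arccos(-a[2])).round(1),"az",np.degrees(np.arctan2(a[1],a[0])).round(1),"w",round(s["gripper_width"],4),"F",np.round(s["contact_force"],1),"M",np.round(s["wrist_torque"],2),"j",s["joint_pos"].round(1))
print("inc",d.round(4),"twist",th.round(3),"or",(th-np.sign(th)*np.pi).round(3),"down10mm",(M.T@[0,0,-.01]).round(4))
E
python3 gt.py .589 -.248 .20 170.2
```

```text
t 7.58 pos [0.3343 0.0996 0.3395] lean 29.4 az 77.7 w 0.0855 F [ 0.1 -0.6  0.2] M [-0.43  0.11 -0.02] j [-20.6  -6.3 -18.3  82.7  29.  179.9]
inc [ 0.3703  0.2601 -0.0185] twist 1.369 or -1.773 down10mm [0.0008 0.0048 0.0087]
```

>>> jog_arm(
  increments=[
    [[0.37,0.26,-0.018,-1.77],[0.37,0.26,-0.018,-1.77],[0.37,0.26,-0.018,-1.77],[0.37,0.26,-0.018,-1.77],[0.37,0.26,-0.018,-1.77],[0.37,0.26,-0.018,-1.77],[0.37,0.26,-0.018,-1.77],[0.37,0.26,-0.018,-1.77],[0.37,0.26,-0.018,-1.77],[0.37,0.26,-0.018,-1.77]],
  ],
)

```text
t: 8.42
ee_pos: [0.5685, -0.2168, 0.2116]
eef_rot: [-165.2, -25.6, 46.4]
contact_force: [0.6, -0.1, 1.2]
gripper_width: 0.0853
```

```bash
python3 gt.py .589 -.248 .20 170.2
```

```text
t 8.42 pos [ 0.5685 -0.2168  0.2116] lean 29.3 az 77.8 w 0.0853 F [ 0.6 -0.1  1.2] M [-0.34  0.06  0.02] j [-39.8  31.7  12.2  85.   25.7  87.2]
inc [-0.0126  0.0369 -0.0027] twist 2.616 or -0.526 down10mm [-0.0043  0.0023  0.0087]
```

>>> jog_arm(
  increments=[
    [[-0.012,0.036,-0.003,-0.526],[-0.012,0.036,-0.003,-0.526],[-0.012,0.036,-0.003,-0.526],[-0.012,0.036,-0.003,-0.526],[-0.012,0.036,-0.003,-0.526],[-0.012,0.036,-0.003,-0.526],[-0.012,0.036,-0.003,-0.526]],
  ],
)

```text
t: 9.0
ee_pos: [0.5873, -0.2458, 0.2016]
eef_rot: [179.1, -29.3, 79.7]
contact_force: [0.2, 0.7, -0.2]
gripper_width: 0.0854
```

```bash
python3 - <<'E'
from h import *
c=cam("wrist"); im,d=arm.get_image("wrist"); save(im,"pics/w2.png")
K,r,t=c; v,u=np.mgrid[0:480,0:640]; X=np.stack([(u-K[0,2])/K[0,0]*d,(v-K[1,2])/K[1,1]*d,d],-1); W=(X-t)@r
m=(d>0)&(W[...,2]>.07)&(W[...,2]<.1)&(np.hypot(W[...,0]-.588,W[...,1]+.248)<.07)
P=W[m]; print(len(P)); top=P[P[:,2]>.08]
if len(top)>50: print("bar",cv2.minAreaRect((top[:,:2]*1000).astype(np.float32)),"z",np.median(top[:,2]),np.median(u[m]),np.median(v[m]))
E
python3 gt.py .588 -.248 .086 170.2
```

```text
2527
bar ((592.42822265625, -249.1155242919922), (87.59214782714844, 14.01880168914795), 80.28755187988281) z 0.08669106982631251 323.0 330.0
t 9.05 pos [ 0.5872 -0.2459  0.2016] lean 29.3 az 77.7 w 0.0859 F [-0.   0.2 -0.3] M [-0.41  0.03 -0.02] j [-40.7  35.3  17.4  87.   25.5  56.5]
inc [-0.0582 -0.0004  0.1   ] twist 3.133 or -0.008 down10mm [-0.0049 -0.0001  0.0087]
```

View pics/w2.png

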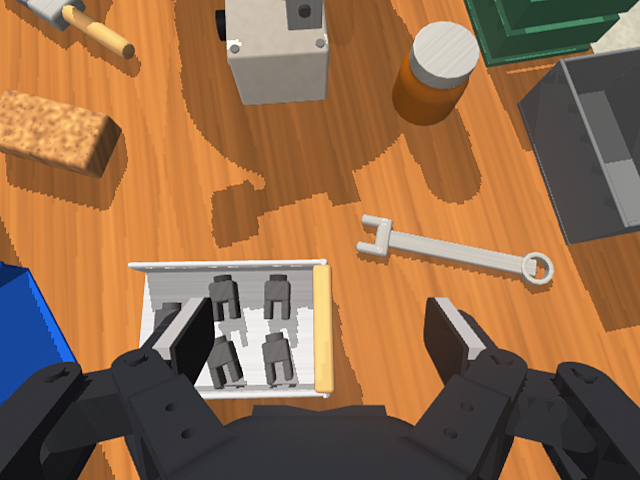

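```bash
python3 gt.py .5915 -.249 .079 170.3
```

```text
t 9.05 pos [ 0.5872 -0.2459  0.2016] lean 29.3 az 77.7 w 0.0859 F [-0.   0.2 -0.3] M [-0.41  0.03 -0.02] j [-40.7  35.3  17.4  87.   25.5  56.5]
inc [-0.062   0.0031  0.1059] twist 3.132 or -0.01 down10mm [-0.0049 -0.0001  0.0087]
```

>>> jog_arm(
  increments=[
    [[-0.02,0.001,0.035,-0.01],[-0.04,0.002,0.07,-0.01],[-0.055,0.003,0.094,-0.01],[-0.062,0.003,0.106,-0.01],[-0.062,0.003,0.106,-0.01],[-0.062,0.003,0.106,-0.01]],
  ],
)

```text
t: 9.55
ee_pos: [0.5911, -0.2492, 0.0792]
eef_rot: [178.8, -29.3, 80.3]
contact_force: [1.1, 1.1, 0.1]
gripper_width: 0.0855
```

>>> jog_arm(
  increments=[
    [[0,0,0,0],[0,0,0,0],[0,0,0,0],[0,0,0,0],[0,0,0,0],[0,0,0,0],[0,0,0,0],[0,0,0,0]],
  ],
  fingers=0,
  newtons=90,
)

```text
t: 10.22
ee_pos: [0.5913, -0.2497, 0.0796]
eef_rot: [178.6, -29.3, 80.4]
contact_force: [0.4, -2.5, 6.1]
gripper_width: 0.0122
```

```bash
python3 gt.py .5915 -.249 .20 170.3
```

```text
t 10.22 pos [ 0.5913 -0.2497  0.0796] lean 29.3 az 77.6 w 0.0122 F [ 0.4 -2.5  6.1] M [-0.13  0.58  0.31] j [-40.7  39.7   6.5  71.6  25.5  55.9]
inc [ 0.0595  0.0026 -0.1046] twist -3.141 or 0.001 down10mm [-0.0049 -0.0002  0.0087]
```

>>> jog_arm(
  increments=[
    [[0.006,0,-0.01,0],[0.012,0.001,-0.021,0],[0.02,0.001,-0.035,0],[0.03,0.001,-0.053,0],[0.04,0.002,-0.07,0],[0.05,0.002,-0.088,0],[0.06,0.003,-0.105,0],[0.06,0.003,-0.105,0],[0.06,0.003,-0.105,0]],
  ],
)

```text
t: 10.97
ee_pos: [0.592, -0.2489, 0.2003]
eef_rot: [178.6, -29.2, 80.4]
contact_force: [0.0, 1.2, -6.9]
gripper_width: 0.013
```

```bash
python3 gt.py .5915 -.249 .20 170.3
python3 - <<'E'
from h import *
im,d=arm.get_image("scene"); save(im[150:400,150:470],"pics/s2.png"); cv2.imwrite("pics/s2.png",cv2.resize(cv2.imread("pics/s2.png"),None,fx=2,fy=2))
s=arm.state(); M=R.from_euler("xyz",s["eef_rot"],degrees=True).as_matrix()
az=np.radians(170.3); T=np.array([[np.cos(az),-np.sin(az),0],[np.sin(az),np.cos(az),0],[0,0,1]])
L=M.T@T; lip=M.T@(T@[.166,0,-.0755]); np.savez("rig.npz",L=L,lip=lip)
for th in range(-120,130,15):
    N=M@R.from_euler("z",th,degrees=True).as_matrix(); W=N@L; l=N@lip
    print(th,"mouth az",np.degrees(np.arctan2(W[1,0],W[0,0])).round(),"pitchdown",np.degrees(np.arcsin(-W[2,0])).round(1),"roll",np.degrees(np.arcsin(W[2,1])).round(1),"lip rel",l.round(3),"tcp xy for lip at bowl",(np.array([.5976,.2238])-l[:2]).round(3))
E
```

```text
t 10.97 pos [ 0.592  -0.2489  0.2003] lean 29.3 az 77.6 w 0.013 F [ 0.   1.2 -6.9] M [-1.15 -0.2   0.02] j [-40.6  35.9  18.3  87.2  25.5  56. ]
inc [-0.0003 -0.0005  0.0001] twist -3.14 or 0.002 down10mm [-0.0049 -0.0002  0.0087]
-120 mouth az -67.0 pitchdown 23.3 roll 41.2 lip rel [ 0.102 -0.1   -0.114] tcp xy for lip at bowl [0.496 0.324]
-105 mouth az -83.0 pitchdown 26.6 roll 33.9 lip rel [ 0.062 -0.115 -0.127] tcp xy for lip at bowl [0.536 0.339]
-90 mouth az -100.0 pitchdown 28.0 roll 26.6 lip rel [ 0.018 -0.121 -0.135] tcp xy for lip at bowl [0.579 0.345]
-75 mouth az -117.0 pitchdown 27.3 roll 19.7 lip rel [-0.026 -0.116 -0.138] tcp xy for lip at bowl [0.624 0.34 ]
-60 mouth az -133.0 pitchdown 24.4 roll 13.4 lip rel [-0.068 -0.102 -0.135] tcp xy for lip at bowl [0.666 0.325]
-45 mouth az -148.0 pitchdown 19.9 roll 8.1 lip rel [-0.106 -0.078 -0.127] tcp xy for lip at bowl [0.703 0.302]
-30 mouth az -163.0 pitchdown 14.0 roll 3.9 lip rel [-0.135 -0.047 -0.113] tcp xy for lip at bowl [0.733 0.271]
-15 mouth az -177.0 pitchdown 7.2 roll 1.2 lip rel [-0.155 -0.011 -0.096] tcp xy
[... 323 characters left out ...]
 tcp xy for lip at bowl [0.744 0.12 ]
45 mouth az 129.0 pitchdown -20.6 roll 6.3 lip rel [-0.122  0.135 -0.012] tcp xy for lip at bowl [0.72  0.089]
60 mouth az 114.0 pitchdown -25.7 roll 11.2 lip rel [-0.089  0.159  0.005] tcp xy for lip at bowl [0.686 0.065]
75 mouth az 98.0 pitchdown -29.1 roll 17.2 lip rel [-0.049  0.175  0.019] tcp xy for lip at bowl [0.646 0.049]
90 mouth az 80.0 pitchdown -30.5 roll 23.9 lip rel [-0.005  0.18   0.027] tcp xy for lip at bowl [0.603 0.044]
105 mouth az 63.0 pitchdown -29.7 roll 31.0 lip rel [0.039 0.176 0.03 ] tcp xy for lip at bowl [0.558 0.048]
120 mouth az 46.0 pitchdown -26.9 roll 38.4 lip rel [0.081 0.161 0.027] tcp xy for lip at bowl [0.516 0.063]
```

View pics/s2.png

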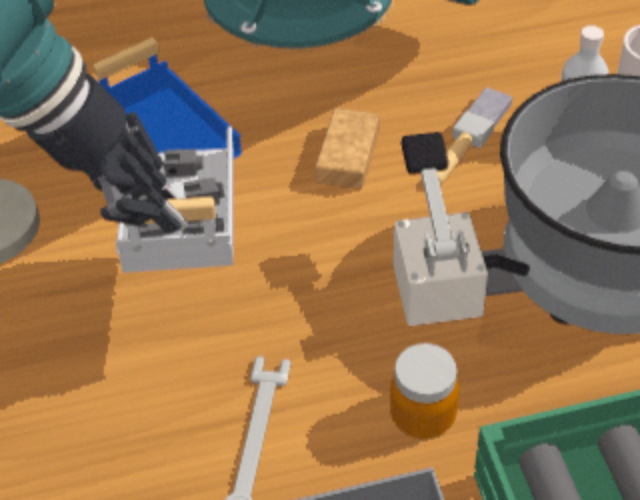

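```bash
python3 gt.py .64 .335 .34 170.3
```

```text
t 11.02 pos [ 0.5917 -0.2486  0.1992] lean 29.3 az 77.7 w 0.0127 F [ 1.   1.3 -6.9] M [-1.1  -0.17 -0.01] j [-40.6  35.9  18.2  87.2  25.5  56. ]
inc [ 0.5778 -0.0538  0.1614] twist -3.141 or 0.001 down10mm [-0.0049 -0.0002  0.0087]
```

>>> jog_arm(
  increments=[
    [[0.006,-0.001,0.002,0],[0.02,-0.002,0.006,0],[0.04,-0.004,0.011,0],[0.066,-0.006,0.018,0],[0.096,-0.009,0.027,0],[0.128,-0.012,0.036,0],[0.16,-0.015,0.045,0],[0.192,-0.018,0.054,0],[0.224,-0.021,0.063,0],[0.256,-0.024,0.072,0]],
  ],
)

```text
t: 11.85
ee_pos: [0.6121, 0.0131, 0.2619]
eef_rot: [178.8, -29.3, 80.3]
contact_force: [0.4, 0.2, -6.7]
gripper_width: 0.0127
```

>>> jog_arm(
  increments=[
    [[0.034,-0.003,0.009,0],[0.068,-0.006,0.018,0],[0.102,-0.01,0.028,0],[0.136,-0.013,0.038,0],[0.17,-0.016,0.048,0],[0.204,-0.019,0.057,0],[0.238,-0.022,0.066,0],[0.268,-0.025,0.075,0],[0.294,-0.027,0.082,0],[0.314,-0.029,0.088,0]],
  ],
)

```text
t: 12.68
ee_pos: [0.6379, 0.3307, 0.3381]
eef_rot: [178.8, -29.3, 80.4]
contact_force: [0.6, 0.1, -7.5]
gripper_width: 0.0125
```

```bash
python3 gt.py .63 .34 .33 170.3
```

```text
t 12.68 pos [0.6379 0.3307 0.3381] lean 29.3 az 78.0 w 0.0125 F [ 0.6  0.1 -7.5] M [-1.12 -0.23  0.05] j [ 11.1  23.9  18.4  72.1  26.7 114. ]
inc [ 0.0029 -0.0096  0.0107] twist -3.14 or 0.002 down10mm [-0.0049 -0.0002  0.0087]
```

>>> jog_arm(
  increments=[
    [[-0.003,-0.015,0.021,-0.12],[-0.003,-0.015,0.021,-0.24],[-0.003,-0.015,0.021,-0.36],[-0.003,-0.015,0.021,-0.48],[-0.003,-0.015,0.021,-0.6],[-0.003,-0.015,0.021,-0.72],[-0.003,-0.015,0.021,-0.84],[-0.003,-0.015,0.021,-0.96],[-0.003,-0.015,0.021,-1.08],[-0.003,-0.015,0.021,-1.2]],
  ],
)

```text
t: 13.52
ee_pos: [0.625, 0.3385, 0.3173]
eef_rot: [152.1, -9.1, 151.4]
contact_force: [0.8, 0.4, -5.5]
gripper_width: 0.0129
```

>>> jog_arm(
  increments=[
    [[0,0,0,-0.1],[0,0,0,-0.18],[0,0,0,-0.18],[0,0,0,-0.18],[0,0,0,-0.18],[0,0,0,-0.18],[0,0,0,-0.18],[0,0,0,-0.18]],
  ],
)

```text
t: 14.18
ee_pos: [0.6266, 0.3377, 0.3182]
eef_rot: [151.0, -4.2, 160.1]
contact_force: [-0.3, 0.5, -3.5]
gripper_width: 0.0126
```

```bash
python3 gt.py .63 .34 .33 170.3
python3 - <<'E'
from h import *
s,_=arm.get_image("scene"); t,_=arm.get_image("top")
a=cv2.resize(s[100:320,340:560],(400,400)); b=cv2.resize(t[130:290,140:300],(400,400)); save(np.hstack([a,b]),"pics/p3.png")
d=np.load("rig.npz"); st=arm.state(); N=R.from_euler("xyz",st["eef_rot"],degrees=True).as_matrix(); W=N@d["L"]; print("lip",st["ee_pos"]+N@d["lip"],"pitch",np.degrees(np.arcsin(-W[2,0])))
E
```

```text
t 14.18 pos [0.6266 0.3377 0.3182] lean 29.3 az 77.7 w 0.0126 F [-0.3  0.5 -3.5] M [-0.62  0.22 -0.05] j [12.  22.8 13.5 67.7 26.5 36. ]
inc [-0.0015  0.0087 -0.0088] twist -1.762 or 1.38 down10mm [-0.0007 -0.0048  0.0087]
lip [0.61237719 0.21926434 0.180225  ] pitch 27.69853259265129
```

View pics/p3.png

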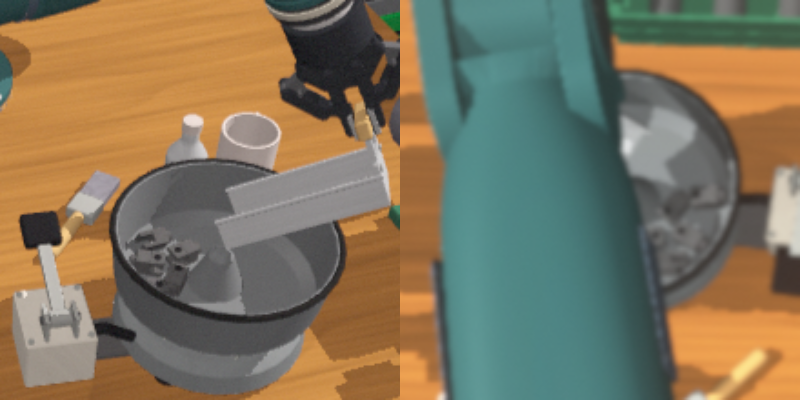

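>>> jog_arm(
  increments=[
    [[0.001,0.007,-0.013,0.08],[0.001,0.01,-0.018,0.2],[0.001,0.01,-0.018,0.32],[0.001,0.01,-0.018,0.44],[0.001,0.01,-0.018,0.56],[0.001,0.01,-0.018,0.68],[0.001,0.01,-0.018,0.8],[0.001,0.01,-0.018,0.92],[0.001,0.01,-0.018,1.04],[0.001,0.01,-0.018,1.16]],
  ],
)

```text
t: 15.12
ee_pos: [0.6273, 0.3374, 0.3389]
eef_rot: [171.9, -28.3, 94.3]
contact_force: [0.0, -0.3, -4.1]
gripper_width: 0.0124
```

```bash
python3 gt.py .592 -.249 .16 170.3;  python3 - <<'E'
from h import *
s,_=arm.get_image("scene"); t,_=arm.get_image("top")
a=cv2.resize(s[170:320,390:540],(400,400)); b=cv2.resize(t[150:270,170:290],(400,400)); save(np.hstack([a,b]),"pics/p4.png")
E
```

```text
t 15.12 pos [0.6273 0.3374 0.3389] lean 29.3 az 77.7 w 0.0124 F [ 0.  -0.3 -4.1] M [-0.73 -0.   -0.02] j [ 12.   22.8  16.8  70.9  26.5 102.8]
inc [-0.5974 -0.0617 -0.1281] twist -2.927 or 0.215 down10mm [-0.0047 -0.0012  0.0087]
```

View pics/p4.png

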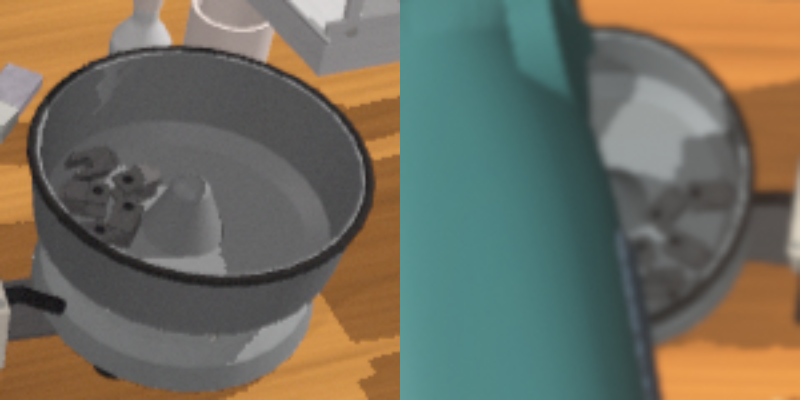

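>>> jog_arm(
  increments=[
    [[-0.04,-0.004,-0.015,0.1],[-0.079,-0.007,-0.029,0.215],[-0.118,-0.011,-0.044,0.215],[-0.157,-0.014,-0.058,0.215],[-0.196,-0.018,-0.073,0.215],[-0.235,-0.022,-0.087,0.215],[-0.274,-0.025,-0.102,0.215],[-0.313,-0.029,-0.116,0.215],[-0.352,-0.032,-0.131,0.215],[-0.391,-0.036,-0.145,0.215]],
  ],
)

```text
t: 16.05
ee_pos: [0.6045, -0.0759, 0.2762]
eef_rot: [178.3, -29.3, 81.0]
contact_force: [1.3, -0.3, -4.3]
gripper_width: 0.0126
```

```bash
python3 gt.py .592 -.249 .10 170.3
```

```text
t 16.05 pos [ 0.6045 -0.0759  0.2762] lean 29.3 az 77.5 w 0.0126 F [ 1.3 -0.3 -4.3] M [-0.82 -0.1  -0.03] j [-27.1  25.9  12.5  84.7  28.3  70.3]
inc [-0.2369  0.0126  0.0696] twist -3.13 or 0.011 down10mm [-0.0049 -0.0003  0.0087]
```

>>> jog_arm(
  increments=[
    [[-0.035,0.001,0.005,0.01],[-0.072,0.003,0.014,0.01],[-0.109,0.005,0.024,0.01],[-0.145,0.007,0.036,0.01],[-0.178,0.009,0.048,0.01],[-0.206,0.011,0.06,0.01],[-0.226,0.012,0.067,0.01],[-0.234,0.0126,0.07,0.01],[-0.234,0.0126,0.07,0.01],[-0.234,0.0126,0.07,0.01]],
  ],
)

```text
t: 16.88
ee_pos: [0.5917, -0.2436, 0.1018]
eef_rot: [178.8, -29.3, 80.1]
contact_force: [-0.3, 0.2, -3.6]
gripper_width: 0.0127
```

```bash
python3 gt.py .592 -.249 .0795 170.3
```

```text
t 16.88 pos [ 0.5917 -0.2436  0.1018] lean 29.3 az 77.6 w 0.0127 F [-0.3  0.2 -3.6] M [-0.72 -0.02 -0.04] j [-40.3  38.5   7.6  73.9  25.6  56.6]
inc [-0.0156  0.0008  0.0169] twist 3.139 or -0.003 down10mm [-0.0049 -0.0002  0.0087]
```

>>> jog_arm(
  increments=[
    [[-0.003,0,0.006,0],[-0.006,0,0.011,0],[-0.009,0,0.016,0],[-0.011,0,0.019,0],[-0.011,0,0.019,0],[-0.011,0,0.019,0]],
  ],
)

```text
t: 17.38
ee_pos: [0.5919, -0.2439, 0.0796]
eef_rot: [178.8, -29.3, 80.0]
contact_force: [1.9, 1.2, 5.1]
gripper_width: 0.0126
```

>>> jog_arm(
  increments=[
    [[0,0,0,0],[0,0,0,0],[0,0,0,0],[0,0,0,0],[0,0,0,0],[0,0,0,0]],
  ],
  fingers=1,
)

```text
t: 17.88
ee_pos: [0.5916, -0.2443, 0.0789]
eef_rot: [178.9, -29.3, 80.0]
contact_force: [0.1, 0.5, 0.1]
gripper_width: 0.0832
```

```bash
python3 gt.py .592 -.249 .2 170.3
```

```text
t 17.88 pos [ 0.5916 -0.2443  0.0789] lean 29.3 az 77.7 w 0.0832 F [0.1 0.5 0.1] M [-0.46  0.1   0.02] j [-40.3  39.5   5.9  71.2  25.6  56.6]
inc [ 0.0553  0.0034 -0.1078] twist 3.137 or -0.004 down10mm [-0.0049 -0.0002  0.0087]
```

>>> jog_arm(
  increments=[
    [[0.02,0.001,-0.035,0],[0.04,0.002,-0.07,0],[0.06,0.003,-0.105,0],[0.07,0.003,-0.124,0],[0.07,0.003,-0.124,0],[0.07,0.003,-0.124,0]],
  ],
)

```text
t: 18.38
ee_pos: [0.5925, -0.2443, 0.2223]
eef_rot: [178.7, -29.2, 80.1]
contact_force: [0.1, -0.4, -0.8]
gripper_width: 0.0852
```

```bash
cat > pad.py <<'E'
from h import *
for n in ("top","scene"):
    c=cam(n); im,d=arm.get_image(n); K,r,t=c; v,u=np.mgrid[0:480,0:640]; X=np.stack([(u-K[0,2])/K[0,0]*d,(v-K[1,2])/K[1,1]*d,d],-1); W=(X-t)@r
    m=(d>0)&(im.max(2)<60)&(W[...,2]>.08)&(W[...,2]<.16)&(np.hypot(W[...,0]-.51,W[...,1]-.027)<.06)
    P=W[m]
    if len(P)<30: print(n,len(P)); continue
    T=P[P[:,2]>np.percentile(P[:,2],80)-.02]
    print(n,len(P),"rect",cv2.minAreaRect((T[:,:2]*1000).astype(np.float32)),"z",np.percentile(P[:,2],[10,50,90]))
    print([(np.round(x["position"],1).tolist(),round(x["conf"],2),atz(n,x["position"],.136,c).round(3).tolist()) for x in arm.pinpoint(n,"lever_pad")[:2]])
    print("tray",[(np.round(x["position"],1).tolist(),round(x["conf"],2),atz(n,x["position"],0,c).round(3).tolist()) for x in arm.pinpoint(n,"tray")[:3]])
    print("forks",[(np.round(x["position"],1).tolist(),round(x["conf"],2)) for x in arm.boxes_of(n,"fork0")[:8]])
E
python3 pad.py; python3 gt.py .512 .027 .25 170.3
```

```text
top 0
scene 350 rect ((514.830078125, 32.873069763183594), (43.102256774902344, 45.36602020263672), 83.60489654541016) z [0.12836228 0.13367952 0.13815942]
[([361.6, 223.0], 0.88, [0.511, 0.034, 0.136])]
tray [([248.3, 287.5], 0.91, [0.51, -0.228, 0.0]), ([232.4, 217.8], 0.67, [0.27, -0.231, 0.0])]
forks [([425.3, 230.3], 0.76), ([438.7, 239.2], 0.74), ([420.7, 243.5], 0.65), ([434.5, 251.7], 0.44)]
t 18.63 pos [ 0.5919 -0.2438  0.2203] lean 29.4 az 77.9 w 0.0856 F [ 0.8 -0.5 -0.2] M [-0.33  0.07 -0.04] j [-40.3  35.3  20.3  89.8  25.6  56.6]
inc [ 0.2349 -0.1276  0.0957] twist 3.137 or -0.005 down10mm [-0.0049 -0.0002  0.0087]
```

>>> jog_arm(
  increments=[
    [[0.034,-0.018,0.014,0],[0.068,-0.036,0.028,0],[0.102,-0.054,0.042,0],[0.136,-0.072,0.056,0],[0.17,-0.09,0.07,0],[0.204,-0.108,0.084,0],[0.228,-0.121,0.093,0],[0.239,-0.127,0.098,0],[0.239,-0.127,0.098,0],[0.239,-0.127,0.098,0]],
  ],
  fingers=0,
)

```text
t: 19.47
ee_pos: [0.5137, 0.0313, 0.2504]
eef_rot: [178.9, -29.3, 80.1]
contact_force: [0.8, -0.9, -0.7]
gripper_width: -0.0
```

```bash
python3 gt.py .513 .032 .17 170.3
python3 - <<'E'
from h import *
im,d=arm.get_image("wrist"); save(im,"pics/w5.png")
print("forks",[(np.round(x["position"],1).tolist(),round(x["conf"],2)) for x in arm.boxes_of("wrist","fork0")[:8]])
c=cam("wrist"); print("pad",[(np.round(x["position"],1).tolist(),round(x["conf"],2),atz("wrist",x["position"],.136,c).round(3).tolist()) for x in arm.pinpoint("wrist","lever_pad")[:2]])
E
```

```text
t 19.47 pos [0.5137 0.0313 0.2504] lean 29.3 az 77.7 w -0.0 F [ 0.8 -0.9 -0.7] M [-0.45  0.12  0.01] j [-20.6  14.   -9.6  71.   29.   78.4]
inc [-0.0389 -0.0022  0.0704] twist 3.138 or -0.003 down10mm [-0.0049 -0.0002  0.0087]
forks [([339.9, 172.4], 0.88), ([301.9, 159.1], 0.79), ([324.9, 131.0], 0.71), ([370.5, 148.8], 0.68), ([394.5, 180.9], 0.66)]
pad []
```

View pics/w5.png

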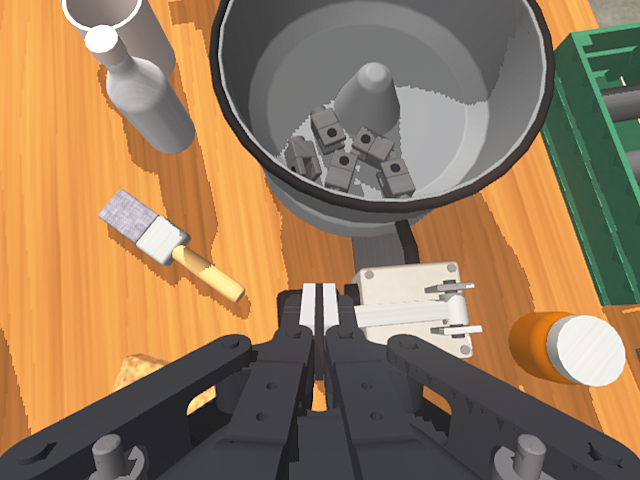

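All five forks are in the bowl, at (302–395, 131–181). The shut fingers stand over the black pad at (320,300). Descending now.

>>> jog_arm(
  increments=[
    [[-0.01,0,0.018,0],[-0.02,-0.001,0.035,0],[-0.03,-0.001,0.053,0],[-0.037,-0.002,0.066,0],[-0.039,-0.002,0.07,0],[-0.039,-0.002,0.07,0]],
  ],
)

```text
t: 20.12
ee_pos: [0.5131, 0.031, 0.1694]
eef_rot: [179.0, -29.3, 79.9]
contact_force: [-0.4, 0.1, -0.1]
gripper_width: 0.0
```

>>> jog_arm(
  increments=[
    [[-0.002,0,0.004,0],[-0.004,0,0.008,0],[-0.006,0,0.012,0],[-0.009,0,0.016,0],[-0.01,0,0.017,0],[-0.01,0,0.017,0],[-0.01,0,0.017,0]],
  ],
)

```text
t: 20.7
ee_pos: [0.5135, 0.0314, 0.151]
eef_rot: [178.8, -29.3, 80.0]
contact_force: [-1.5, 2.1, 4.0]
gripper_width: 0.0001
```

```bash
python3 gt.py .513 .032 .132 170.3
```

```text
t 20.7 pos [0.5135 0.0314 0.151 ] lean 29.3 az 77.7 w 0.0001 F [-1.5  2.1  4. ] M [0.46 0.21 0.1 ] j [-20.6  17.9 -20.6  56.1  29.   78.4]
inc [-0.0089 -0.0009  0.0168] twist 3.138 or -0.004 down10mm [-0.0049 -0.0002  0.0087]
```

>>> jog_arm(
  increments=[
    [[-0.002,0,0.004,0],[-0.004,0,0.008,0],[-0.006,0,0.012,0],[-0.009,0,0.016,0],[-0.009,0,0.016,0],[-0.009,0,0.016,0],[-0.009,0,0.016,0],[-0.009,0,0.016,0]],
  ],
)

```text
t: 21.37
ee_pos: [0.5136, 0.0314, 0.1328]
eef_rot: [178.9, -29.3, 80.0]
contact_force: [-4.0, 1.4, 7.1]
gripper_width: 0.0
```

```bash
python3 gt.py .513 .032 .132 170.3; sed -i 's/W\[...,2\]>.08)/W[...,2]>.05)/' pad.py; python3 pad.py
python3 - <<'E'
from h import *
s,_=arm.get_image("scene"); save(cv2.resize(s[160:340,200:440],(800,600)),"pics/f6.png")
E
```

```text
t 21.37 pos [0.5136 0.0314 0.1328] lean 29.3 az 77.7 w 0.0 F [-4.   1.4  7.1] M [0.63 0.54 0.35] j [-20.6  18.9 -22.4  53.4  29.   78.4]
inc [ 0.     -0.0007  0.0009] twist 3.137 or -0.004 down10mm [-0.0049 -0.0002  0.0087]
top 6
scene 214 rect ((528.61376953125, 29.740753173828125), (43.70820617675781, 48.894901275634766), 72.28213500976562) z [0.10619016 0.11113341 0.1382799 ]
[([358.8, 229.3], 0.94, [0.528, 0.022, 0.136]), ([243.9, 293.1], 0.39, [0.639, -0.242, 0.136])]
tray [([230.8, 220.2], 0.85, [0.278, -0.236, 0.0]), ([251.2, 287.4], 0.69, [0.511, -0.221, 0.0])]
forks [([425.3, 232.5], 0.65), ([421.8, 244.3], 0.61), ([439.9, 237.8], 0.48), ([428.8, 257.0], 0.45), ([438.3, 253.3], 0.45), ([453.1, 260.7], 0.39)]
```

View pics/f6.png

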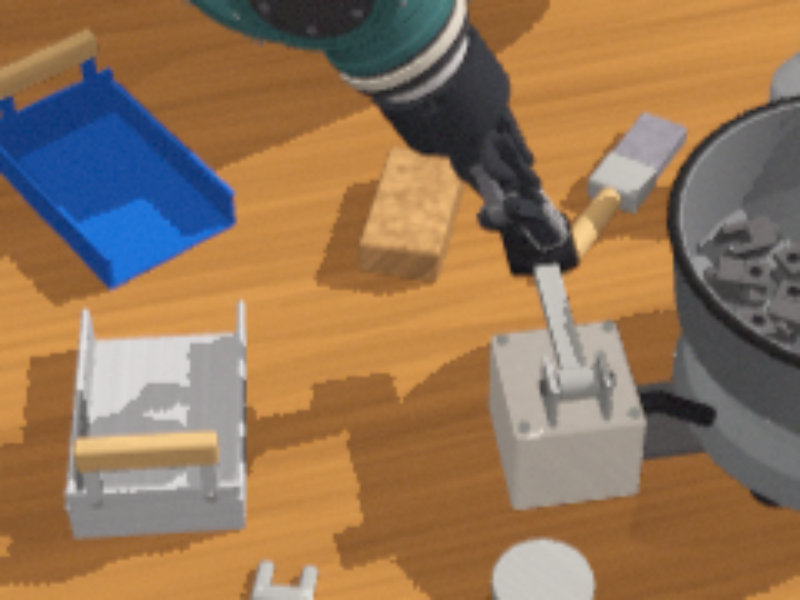

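>>> jog_arm(
  increments=[
    [[0,0,0,0],[0,0,0,0],[0,0,0,0],[0,0,0,0],[0,0,0,0],[0,0,0,0],[0,0,0,0],[0,0,0,0],[0,0,0,0],[0,0,0,0]],
  ],
)

```text
t: 22.5
ee_pos: [0.5136, 0.0314, 0.1329]
eef_rot: [178.8, -29.3, 80.0]
contact_force: [-3.5, 2.4, 8.1]
gripper_width: 0.0001
```

```bash
python3 -c "
from cell import arm;s=arm.state();print(s['t'],s['ee_pos'],s['contact_force'])
print(arm.close_job())"
```

```text
22.5 [0.51360012 0.03138917 0.13286623] [-3.50932545  2.43455698  8.05507235]
the job is handed in; nothing more can be done
None
```

I handed the job in at t = 22.5 s, with the gripper still holding the run lever at about halfway. The hand-in reports no verdict, so what follows rests on my own last checks.

**How it was done:**
- **Tilting the tool:** The moves allow only shifts and a turn about the tool's axis. I got a 29° lean of the tool by pushing the last joint against its limit. The first push was by accident. It only swung the arm through free space, and I then used the effect on purpose.
- **Tipping the forks:** I gripped the silver tray's bar with the lean along the bar, so turning the tool tipped the mouth down about 28° over the bowl. Turning back levelled the tray again.
- **Tray and lever:** I set the tray down at its starting place, let go, and pressed the lever pad with the shut fingertips.

**Last checks:**
- **Forks:** The last wrist picture shows all five in the bowl, and the measured load fell by about 0.3 kg when they slid out.
- **Tray:** It stands empty and flat on the bench, about 5 mm from where it started, clear of the machine and the gripper.
- **Lever:** It looks level, with the pad about 111 mm above the bench. The upward force is 8.1 N, against the 8 N given for halfway. There is also a steady sideways force of about 4 N.
- **Bystanders:** No contact was planned or noticed, and those in view at the end looked undisturbed. I did not measure them again, and the mug, oil bottle and grinding wheel were outside the final close-up.

**Checks that disagreed:**
- The text says the tray's mouth starts roughly towards +y, but I measured it pointing to about -x.
- The scene camera's detector counted four forks, then six. The wrist camera counted five, which matches its picture.
- The top camera could not see the lever pad at the end because the arm was in the way.
- With the fingers over the pad, the scene camera put its centre about 15 mm from where it was before pressing.

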